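# Press-test three leaf springs and mount the good one

## Robot

A 7-joint arm with a two-finger parallel gripper is mounted at the origin on a cart in front of the work surface, level with it; the furniture and walls round the work are solid. World frame = base frame: x ahead of the robot, y to its left, z up, the work surface at z = 0. Lengths are in m, angles in rad, forces in N, time in s.
With the tool pointing down it reaches from about 0.35 to 0.775 m from the base axis. Payload 3.1 kg.
Tool frame: the origin (TCP) lies at the very end of the fingers, on their centre line; the grasp point (between the pads) lies 19 mm behind it (r.grip_depth is the distance from the TCP to the grasp point, in m); z points along the fingers, y is the line along which they close (so a half turn about z gives the same grasp; the last joint's range is limited). The gripper opens to 85 mm and grips with 20 to 120 N. Pads are 22 mm wide; open, the fingers measure 114 mm over their backs; the gripper's body (76 mm by 85 mm) begins 54 mm behind the grasp point. The pads swing forward as they close: fully open they stand 13 mm farther back than shut.
Start: joints at [1.263, 0.311, 0.014, 1.512, -0.004, 1.319, -0.027], TCP at [0.145, -0.531, 0.231] pointing down, gripper open.
Joint ranges: [-2.7, 2.7], [-0.3, 1.91], [-1.27, 1.3], [0.12, 2.57], [-1.44, 4.58], [0.2, 2.03], [-3.05, 3.05]. Speed limits (rad/s): [2.79, 2.79, 3.14, 3.14, 3.14, 3.14, 3.14].

## Interface

Orientations are given as a unit quaternion [w, x, y, z].
In Python, from bench import r, read_camera, workorder gives the robot as it stands.
- The arm moves only by the tool step_arm, never from a script. Its argument "moves" is one flat list of numbers, 7 for each row, row after row: the shift along the tool's x, y, z in m, then the turn, a rotation vector about the tool's x, y, z in rad, then the finger opening in m, from 0 to 0.0854. In form: [tx, ty, tz, ax, ay, az, gripper, tx, ty, tz, ax, ay, az, gripper, ...]. A call has 1 to 10 rows; each row is the pose to reach, as a shift and turn from the pose commanded when the call began, along the tool's axes at that moment; what a row does not reach only later rows make up. A row lasts 1/8 s, in which the tool goes at most 62.5 mm and 10.7 degrees, less where a joint would pass 70% of its speed; a pose out of reach is approached as far as the arm can. A call with a gripper value outside its range is refused whole. The fingers move at their own pace and stop on an object; "newtons" is the grip in N (left out, the last holds). Time passes only in rows, so rows that repeat a pose let the fingers close. It gives the time, the measured TCP pose, the force, the opening and the grip force at its end, in the units of the state.
- r.get_state(): the state, without advancing time (a new reading comes with each control period).
- read_camera(name): name is "side" or "top"; returns a dict with "image" (400x640x3 uint8, blue, green, red), "K" (3x3 intrinsics, pixels), "k1" (the pictures are not rectified: a ray, as slopes to the right and down, at radius r is drawn at 1 + k1 r^2 times it, then the intrinsics apply), "xyz" and "rotation" of the camera in the world. Camera axes: x right, y down, z forward; pixel columns grow to the right and rows downward; lengths in m; the calibration is good to about 2 mm. A picture is of the moment at which its call begins. There is no depth.
- workorder.hand_in(): hands the job in; it is judged then, once.
The state is a dict: "time_s": time; "q": joint angles; "joint_vel": joint speeds; "tau": joint torques, N m; "eef_pos": TCP position; "tool_rot": TCP orientation; "contact_force": force on the tool from outside, world axes, zero at the start; "moment": the same for the moment, N m; "finger_gap": opening from 0.0 (shut) to 1.0 (fully open); "gripper_force": force on a finger pad.
Only numpy, scipy, OpenCV 4.12 (cv2) and the standard library are available. Lean on these libraries where they do the work, as an engineer would, in place of code of your own. Each camera call takes 0.05 s, during which the arm holds its last target. There are 200 camera calls.

## Task

Exactly one of the three blue leaf-spring units is good: pressed on its brass pad at mid-span with about 8 N, its leaf sinks 4 mm there, while the tired one sinks about 7 mm and the hard one only about 2 mm. Find the good one where they stand by pressing the pads with about 8 N, holding the good one's load for a second and never putting more than 15 N on a leaf, then set that unit fully down in the pocket of the grey mounting seat. Let it go, press its pad in the same way once more to prove it as mounted, and leave it there unloaded, with the other two units standing where they were.

Things in the scene. Friction and masses are not known exactly. Their poses are not given: they have to be found in the camera images.
- spring_a: Loose leaf-spring unit, 0.3 to 0.5 kg, one of three look-alikes: blue block 100 x 34 x 24 mm (x, y, z) with a 26 mm wide post at its -x end (54 mm high in all) that holds a steel leaf lengthwise over the block; thin white scale at the +x end, 51 mm high. Origin: centre of the block's underside; x along the leaf to its free end, z up. Lift by the long sides at the middle (balances there).
- leaf_a: Steel leaf of spring_a, 86 x 18 x 2 mm, a cantilever held at the post. Origin on its bending line at the post, at (-44, 0, 45) mm in the unit's frame; x to the free end. Level when unloaded; pressed, it bends down about its y axis, springs back, and meets a stop when the pad is 9.5 mm down. Over 15 N spoils it.
- pad_a: Domed brass pressing pad at mid-span of leaf_a, 14 mm across, 3 mm high, above the middle of the block. Origin: centre of its underside; unloaded, its top is 49 mm above the unit's underside. Under 8 N it sinks 4 mm on the good spring, 7 mm on the tired and 2 mm on the hard one, in proportion to force; which is which cannot be seen.
- spring_b: Loose leaf-spring unit, 0.3 to 0.5 kg, one of three look-alikes: blue block 100 x 34 x 24 mm (x, y, z) with a 26 mm wide post at its -x end (54 mm high in all) that holds a steel leaf lengthwise over the block; thin white scale at the +x end, 51 mm high. Origin: centre of the block's underside; x along the leaf to its free end, z up. Lift by the long sides at the middle (balances there).
- leaf_b: Steel leaf of spring_b, 86 x 18 x 2 mm, a cantilever held at the post. Origin on its bending line at the post, at (-44, 0, 45) mm in the unit's frame; x to the free end. Level when unloaded; pressed, it bends down about its y axis, springs back, and meets a stop when the pad is 9.5 mm down. Over 15 N spoils it.
- pad_b: Domed brass pressing pad at mid-span of leaf_b, 14 mm across, 3 mm high, above the middle of the block. Origin: centre of its underside; unloaded, its top is 49 mm above the unit's underside. Under 8 N it sinks 4 mm on the good spring, 7 mm on the tired and 2 mm on the hard one, in proportion to force; which is which cannot be seen.
- spring_c: Loose leaf-spring unit, 0.3 to 0.5 kg, one of three look-alikes: blue block 100 x 34 x 24 mm (x, y, z) with a 26 mm wide post at its -x end (54 mm high in all) that holds a steel leaf lengthwise over the block; thin white scale at the +x end, 51 mm high. Origin: centre of the block's underside; x along the leaf to its free end, z up. Lift by the long sides at the middle (balances there).
- leaf_c: Steel leaf of spring_c, 86 x 18 x 2 mm, a cantilever held at the post. Origin on its bending line at the post, at (-44, 0, 45) mm in the unit's frame; x to the free end. Level when unloaded; pressed, it bends down about its y axis, springs back, and meets a stop when the pad is 9.5 mm down. Over 15 N spoils it.
- pad_c: Domed brass pressing pad at mid-span of leaf_c, 14 mm across, 3 mm high, above the middle of the block. Origin: centre of its underside; unloaded, its top is 49 mm above the unit's underside. Under 8 N it sinks 4 mm on the good spring, 7 mm on the tired and 2 mm on the hard one, in proportion to force; which is which cannot be seen.
- seat: Fixed grey seat: plate 124 x 58 x 6 mm, its lugs (tops 21 mm above the underside, upper 7 mm flared out as lead-in) leave a pocket 104 x 38 mm, 2 mm play all round a unit's block. Lugs at both ends and near the corners; long sides open over the middle 60 mm for fingers. Origin: centre of the underside; x along the pocket, z up; pocket floor 6 mm up. Either way round will do.

How it is judged:
On the way, in this order (a step that is already met when the one before it is completed fails the run):
1. a unit outside the seat is pressed on its pad with 6.5 to 10 N and found good (pad 2.7 to 5.2 mm down) for 0.4 s (((contact force between pad_a and anything else between 6.5 and 10 N and z of pad_a in the frame of spring_a between 0.0408 and 0.0433 m and horizontal distance between spring_a and seat above 0.04 m) or (contact force between pad_b and anything else between 6.5 and 10 N and z of pad_b in the frame of spring_b between 0.0408 and 0.0433 m and horizontal distance between spring_b and seat above 0.04 m) or (contact force between pad_c and anything else between 6.5 and 10 N and z of pad_c in the frame of spring_c between 0.0408 and 0.0433 m and horizontal distance between spring_c and seat above 0.04 m))), for 0.4 s.
2. a unit sits fully down in the pocket of the seat (((horizontal distance between spring_a and seat below 0.004 m and z of spring_a in the frame of seat between 0.003 and 0.0085 m and angle between the x axis of spring_a and the x axis of seat, either way round below 0.07 rad and angle between spring_a's own z axis and vertical below 0.04 rad and linear speed of spring_a below 0.02 m/s) or (horizontal distance between spring_b and seat below 0.004 m and z of spring_b in the frame of seat between 0.003 and 0.0085 m and angle between the x axis of spring_b and the x axis of seat, either way round below 0.07 rad and angle between spring_b's own z axis and vertical below 0.04 rad and linear speed of spring_b below 0.02 m/s) or (horizontal distance between spring_c and seat below 0.004 m and z of spring_c in the frame of seat between 0.003 and 0.0085 m and angle between the x axis of spring_c and the x axis of seat, either way round below 0.07 rad and angle between spring_c's own z axis and vertical below 0.04 rad and linear speed of spring_c below 0.02 m/s))), for 0.2 s.
3. the unit in the seat is pressed on its pad with 6.5 to 10 N and found good (pad 2.7 to 5.2 mm down) for 0.4 s (((contact force between pad_a and anything else between 6.5 and 10 N and z of pad_a in the frame of spring_a between 0.0408 and 0.0433 m and horizontal distance between spring_a and seat below 0.004 m and z of spring_a in the frame of seat between 0.003 and 0.0085 m and angle between the x axis of spring_a and the x axis of seat, either way round below 0.07 rad and angle between spring_a's own z axis and vertical below 0.04 rad and linear speed of spring_a below 0.02 m/s) or (contact force between pad_b and anything else between 6.5 and 10 N and z of pad_b in the frame of spring_b between 0.0408 and 0.0433 m and horizontal distance between spring_b and seat below 0.004 m and z of spring_b in the frame of seat between 0.003 and 0.0085 m and angle between the x axis of spring_b and the x axis of seat, either way round below 0.07 rad and angle between spring_b's own z axis and vertical below 0.04 rad and linear speed of spring_b below 0.02 m/s) or (contact force between pad_c and anything else between 6.5 and 10 N and z of pad_c in the frame of spring_c between 0.0408 and 0.0433 m and horizontal distance between spring_c and seat below 0.004 m and z of spring_c in the frame of seat between 0.003 and 0.0085 m and angle between the x axis of spring_c and the x axis of seat, either way round below 0.07 rad and angle between spring_c's own z axis and vertical below 0.04 rad and linear speed of spring_c below 0.02 m/s))), for 0.4 s.
At the end, for the whole second after the job is handed in: The good unit stands in the seat's pocket, on its floor (underside 3 to 8.5 mm above the seat's underside), centred within 4 mm, lengthwise within 0.07 rad, upright, unloaded and at rest; the other two units stand upright within 30 mm of where they were (((horizontal distance between spring_a and seat below 0.004 m and z of spring_a in the frame of seat between 0.003 and 0.0085 m and angle between the x axis of spring_a and the x axis of seat, either way round below 0.07 rad and angle between spring_a's own z axis and vertical below 0.04 rad and linear speed of spring_a below 0.02 m/s and distance of each of spring_b, spring_c from where it was at the start of the episode below 0.03 m and angle between each of spring_b, spring_c's own z axis and vertical below 0.08 rad and z of pad_a in the frame of spring_a above 0.0445 m) or (horizontal distance between spring_b and seat below 0.004 m and z of spring_b in the frame of seat between 0.003 and 0.0085 m and angle between the x axis of spring_b and the x axis of seat, either way round below 0.07 rad and angle between spring_b's own z axis and vertical below 0.04 rad and linear speed of spring_b below 0.02 m/s and distance of each of spring_a, spring_c from where it was at the start of the episode below 0.03 m and angle between each of spring_a, spring_c's own z axis and vertical below 0.08 rad and z of pad_b in the frame of spring_b above 0.0445 m) or (horizontal distance between spring_c and seat below 0.004 m and z of spring_c in the frame of seat between 0.003 and 0.0085 m and angle between the x axis of spring_c and the x axis of seat, either way round below 0.07 rad and angle between spring_c's own z axis and vertical below 0.04 rad and linear speed of spring_c below 0.02 m/s and distance of each of spring_a, spring_b from where it was at the start of the episode below 0.03 m and angle between each of spring_a, spring_b's own z axis and vertical below 0.08 rad and z of pad_c in the frame of spring_c above 0.0445 m))); the robot touches nothing.
It fails at once if a leaf is loaded with more than 15 N (contact force between any of leaf_a, leaf_b, leaf_c and anything else above 15 N).
It also fails if it takes over 72 s, if anything falls off the work surface, if the arm or the gripper's body presses on something with over 40 N, if the wrist force passes 120 N, or if a joint passes its speed limit or range.

## Working session

There is one attempt and no reset: what is moved stays moved. The work goes in short steps, Python scripts to look and compute and a tool call to move; the robot and the scene stay as the last step left them, time stands still between calls to the robot, and variables do not carry over. Pictures are saved under pics/ and viewed, at most 10 in all, crops included, and the job is handed in when it is done.

Besides the shell and the picture viewer there is one more tool, called in YAML: its name, and indented under it one key for each argument. step_arm: Moves the arm, as the interface text tells. Its arguments: {"type":"object","properties":{"moves":{"type":"array","items":{"type":"number"}},"newtons":{"type":"number"}},"required":["moves"]}

```bash
mkdir -p pics; python3 - <<'E'
from bench import r, read_camera
import cv2
print(r.get_state())
for n in("top","side"):
    c=read_camera(n); cv2.imwrite(f"pics/{n}0.png",c["image"]); print(n,c["K"],c["k1"],c["xyz"],c["rotation"])
E
```

```text
{'time_s': 0.0, 'q': array([ 1.2632889 ,  0.31170902,  0.01400403,  1.51306501, -0.00443171,
        1.31917443, -0.02718477]), 'joint_vel': array([-0.00111324, -0.00125316, -0.00015492,  0.0002421 , -0.00085255,
        0.00105093, -0.00121289]), 'tau': array([-1.01417509e-04, -3.79908943e+01,  1.45989186e-01, -2.30589545e+01,
        1.22068293e-02,  1.37079033e-02, -1.00043314e-05]), 'eef_pos': array([ 0.14430452, -0.52998109,  0.230227  ]), 'tool_rot': array([-1.14711378e-03,  9.91175814e-01,  1.32548689e-01, -1.87867733e-04]), 'contact_force': array([ 0.13266585, -0.29336166,  0.24856083]), 'moment': array([-0.00250333, -0.02949123,  0.04720528]), 'gripper_force': 0.0, 'finger_gap': 0.998985018418932}
top [[499.6180516    0.         321.60412315]
 [  0.         499.6180516  201.24713014]
 [  0.           0.           1.        ]] 0.015090168333147625 [ 0.26725029 -0.05400644  1.22899895] [-0.0727252   0.70803333 -0.69874851  0.07176601]
side [[474.65255462   0.         320.08305394]
 [  0.         474.65255462 197.80895325]
 [  0.           0.           1.        ]] -0.08708544936300143 [0.2219733  0.84161907 0.55921974] [ 0.0775682  -0.13583014  0.8458177  -0.51002526]
```

View pics/top0.png

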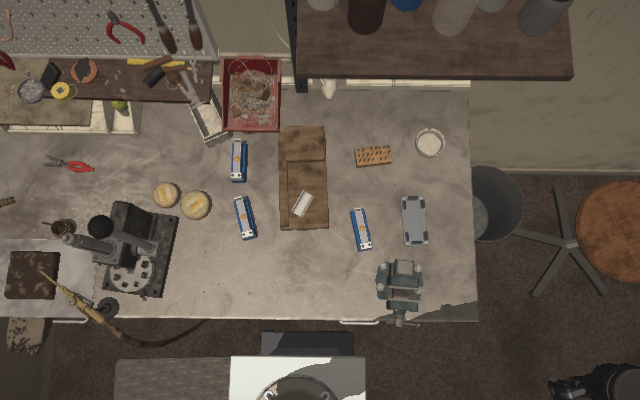

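View pics/side0.png

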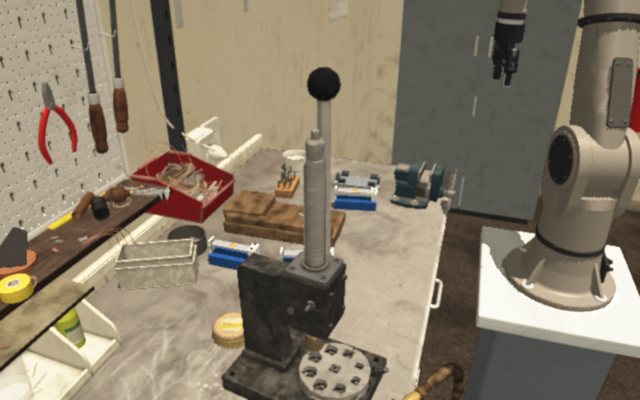

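The top view shows units at about (238,160), (244,217) and (361,229), and the seat at (414,220). I'll crop these closer.

```bash
cat > h.py <<'E'
import numpy as np, cv2
from scipy.spatial.transform import Rotation as R
def rot(q): return R.from_quat(np.roll(q,-1)).as_matrix()
def ray(c,uv,z):
    K=c["K"]; d=np.array([(uv[0]-K[0,2])/K[0,0],(uv[1]-K[1,2])/K[1,1]]); s=d.copy()
    for _ in range(10): s=d/(1+c["k1"]*(s@s))
    v=rot(c["rotation"])@np.r_[s,1]; p=np.array(c["xyz"])
    return p+v*(z-p[2])/v[2]
def proj(c,P):
    v=rot(c["rotation"]).T@(np.array(P)-c["xyz"]); s=v[:2]/v[2]; s=s*(1+c["k1"]*(s@s))
    return s*c["K"][0,0]+c["K"][:2,2]
E
python3 - <<'E'
from bench import read_camera
from h import *
c=read_camera("top"); im=c["image"]
b=cv2.inRange(cv2.cvtColor(im,cv2.COLOR_BGR2HSV),(100,120,50),(125,255,255)); b[:130]=0
n,l,s,ce=cv2.connectedComponentsWithStats(cv2.dilate(b,np.ones((5,5))))
for i in range(1,n):
    if s[i,4]<200: continue
    ys,xs=np.where((l==i)&(b>0)); print(cv2.minAreaRect(np.c_[xs,ys].astype(np.float32)),s[i,4])
t=[cv2.resize(im[y-30:y+30,x-40:x+40],(400,300),interpolation=cv2.INTER_CUBIC) for x,y in((238,160),(244,217),(361,229),(414,220))]
cv2.imwrite("pics/c1.png",np.vstack([np.hstack(t[:2]),np.hstack(t[2:])]))
E
```

```text
((242.89138793945312, 162.94654846191406), (10.68834400177002, 39.759586334228516), 13.671307563781738) 402
((249.5, 218.5), (41.0, 11.0), 90.0) 404
((237.73532104492188, 215.4412078857422), (29.83188247680664, 1.212678074836731), 75.96376037597656) 211
((365.9234924316406, 224.4058837890625), (31.78030776977539, 0.9761871695518494), 77.47119140625) 211
((355.9529113769531, 230.28823852539062), (39.806732177734375, 3.687817096710205), 77.47119140625) 352
```

View pics/c1.png

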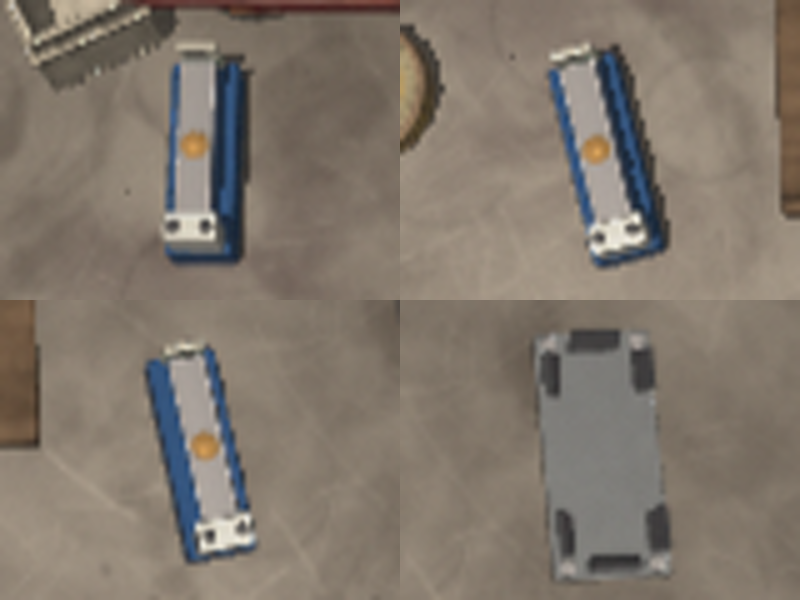

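The crops show, per unit, the brass pad, the white clamp (post, lower end) and the white scale (upper end). All free ends point to +x. Next I'll compute the poses.

```bash
cat >> h.py <<'E'
def pads(c):
    im=c["image"]; m=cv2.inRange(cv2.cvtColor(im,cv2.COLOR_BGR2HSV),(8,110,120),(24,255,255)); return m
def plan(r,x,y,z,yaw):
    """shift & turn from the present pose to a tool-down pose with tool x at yaw (mod pi)"""
    s=r.get_state(); M=rot(s["tool_rot"]); t=np.array([x,y,z])-s["eef_pos"]
    cur=np.arctan2(M[1,0],M[0,0]); d=(yaw-cur+np.pi/2)%np.pi-np.pi/2
    f=cur+d; T=np.array([[np.cos(f),np.sin(f),0],[np.sin(f),-np.cos(f),0],[0,0,-1]])
    print("pos",s["eef_pos"].round(4),"yaw",cur.round(4),"shift",(M.T@t).round(4),"turn",R.from_matrix(M.T@T).as_rotvec().round(4))
E
python3 - <<'E'
from bench import read_camera,r
from h import *
c=read_camera("top"); im=c["image"]
for nm,o,cl,sc,pd in(("1",(198,130),(191,226),(196,48),(194,145)),("2",(204,187),(217,233),(172,53),(196,150)),("3",(321,199),(226,234),(184,50),(205,146))):
    f=lambda p,z:ray(c,np.array(p)/5+o-0.4,z)[:2]
    m=pads(c); u=np.round(np.array(pd)/5+o).astype(int); w=m[u[1]-4:u[1]+5,u[0]-4:u[0]+5]; ys,xs=np.where(w>0)
    cen=np.array([xs.mean()+u[0]-4,ys.mean()+u[1]-4])
    d=f(sc,.051)-f(cl,.054); print(nm,"pad",cen,len(xs),ray(c,cen,.048)[:2].round(4),"yaw",np.arctan2(d[1],d[0]).round(3),"len",np.linalg.norm(d).round(4))
hsv=cv2.cvtColor(im,cv2.COLOR_BGR2HSV); print([hsv[y,x].tolist() for x,y in((414,205),(414,220),(414,230),(395,220),(440,220))])
o=(374,190); P=[ray(c,np.array(p)/5+o-.4,.006)[:2] for p in((135,36),(252,34),(270,276),(153,278))]
P=np.array(P); print("seat",P.round(4).tolist(),P.mean(0), np.linalg.norm(P[0]-P[3]),np.linalg.norm(P[0]-P[1]),np.arctan2(*(P[0]+P[1]-P[2]-P[3])[::-1]))
E
```

```text
1 pad [236.22222222 158.5       ] 18 [0.6169 0.1604] yaw 0.026 len 0.0916
2 pad [242.78947368 216.36842105] 19 [0.4729 0.1377] yaw 0.288 len 0.0913
3 pad [361.63157895 227.78947368] 19 [ 0.449  -0.1472] yaw 0.216 len 0.0908
[[24, 10, 124], [23, 8, 126], [25, 12, 127], [16, 45, 129], [16, 50, 123]]
seat [[0.5351, -0.2483], [0.5369, -0.3068], [0.4154, -0.3121], [0.4137, -0.2548]] [ 0.47528169 -0.28049654] 0.12162858439911543 0.05857326440457252 0.04870618868916276
```

```bash
python3 - <<'E'
from bench import r
from h import *
plan(r,.449,-.1472,.15,.216)
E
```

```text
pos [ 0.1444 -0.5303  0.2306] yaw 0.2659 shift [ 0.3946 -0.2894  0.081 ] turn [-0.0015  0.0001  0.0499]
```

step_arm:
  moves: [0.3946,-0.2894,0,0,0,0.05,0,0.3946,-0.2894,0,0,0,0.05,0,0.3946,-0.2894,0,0,0,0.05,0,0.3946,-0.2894,0,0,0,0.05,0,0.3946,-0.2894,0,0,0,0.05,0,0.3946,-0.2894,0,0,0,0.05,0,0.3946,-0.2894,0,0,0,0.05,0,0.3946,-0.2894,0,0,0,0.05,0,0.3946,-0.2894,0.08,0,0,0.05,0,0.3946,-0.2894,0.08,0,0,0.05,0]

```text
time_s: 1.45
eef_pos: [0.4465, -0.1461, 0.1476]
tool_rot: [-0.002, 0.994, 0.109, -0.003]
contact_force: [-0.6, 0.0, -0.6]
finger_gap: 0.0
gripper_force: 0.0
```

step_arm:
  moves: [0,0,0.04,0,0,0,0,0,0,0.08,0,0,0,0,0,0,0.08,0,0,0,0]

```text
time_s: 1.82
eef_pos: [0.446, -0.1469, 0.0686]
tool_rot: [-0.002, 0.994, 0.108, -0.004]
contact_force: [-0.5, -0.3, -0.0]
finger_gap: 0.0
gripper_force: 0.0
```

```bash
python3 - <<'E'
from bench import r,read_camera
from h import *
plan(r,.449,-.1472,.05,.216); print(r.get_state()["contact_force"])
c=read_camera("top"); a=c["image"][170:270,300:420]; d=read_camera("side")["image"][140:240,300:420]
print(proj(c,r.get_state()["eef_pos"]))
cv2.imwrite("pics/p3.png",cv2.resize(np.hstack([a,d]),None,fx=3.3,fy=3.3,interpolation=cv2.INTER_CUBIC))
E
```

```text
pos [ 0.446  -0.1469  0.0686] yaw 0.2161 shift [0.003  0.001  0.0186] turn [-0.0042  0.0069  0.    ]
[-0.49504152 -0.29626718 -0.04668251]
[362.73814831 225.89927341]
```

View pics/p3.png

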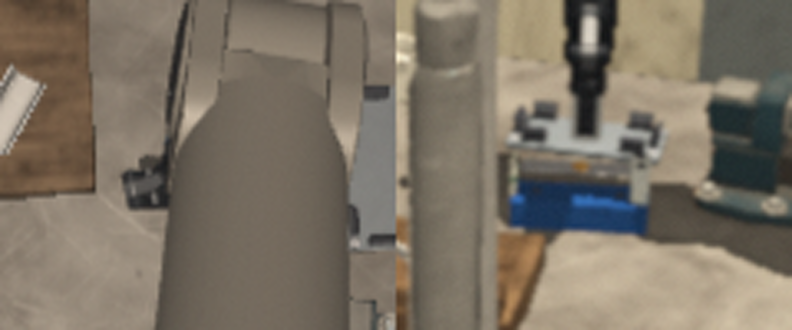

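The top view is blocked by the arm. In the side view the fingertips are right over the pad, at about (582,135) in the crop.

step_arm:
  moves: [0.003,0.001,0.01,-0.004,0.007,0,0,0.003,0.001,0.016,-0.004,0.007,0,0,0.003,0.001,0.016,-0.004,0.007,0,0]

```text
time_s: 2.3
eef_pos: [0.4521, -0.1481, 0.0552]
tool_rot: [0.002, 0.994, 0.108, 0.003]
contact_force: [-0.5, 0.4, -0.1]
finger_gap: 0.003
gripper_force: 0.0
```

step_arm:
  moves: [0,0,0.001,0,0,0,0,0,0,0.001,0,0,0,0]

```text
time_s: 2.55
eef_pos: [0.4525, -0.1482, 0.0544]
tool_rot: [0.002, 0.994, 0.108, 0.004]
contact_force: [-0.1, -0.3, 0.6]
finger_gap: 0.001
gripper_force: 0.0
```

step_arm:
  moves: [0,0,0.001,0,0,0,0,0,0,0.001,0,0,0,0]

```text
time_s: 2.8
eef_pos: [0.4523, -0.1481, 0.0533]
tool_rot: [0.002, 0.994, 0.108, 0.004]
contact_force: [0.6, -0.8, 0.1]
finger_gap: -0.001
gripper_force: 0.0
```

step_arm:
  moves: [0,0,0.001,0,0,0,0,0,0,0.001,0,0,0,0]

```text
time_s: 3.05
eef_pos: [0.4523, -0.1481, 0.0522]
tool_rot: [0.002, 0.994, 0.108, 0.004]
contact_force: [0.6, 0.0, -0.4]
finger_gap: -0.004
gripper_force: 0.0
```

step_arm:
  moves: [-0.003,-0.001,0.001,0.004,-0.007,0,0,-0.003,-0.001,0.001,0.004,-0.007,0,0]

```text
time_s: 3.3
eef_pos: [0.4489, -0.1478, 0.0511]
tool_rot: [-0.0, 0.994, 0.108, -0.0]
contact_force: [-0.1, -0.5, 0.4]
finger_gap: 0.0
gripper_force: 0.0
```

step_arm:
  moves: [0,0,0.001,0,0,0,0,0,0,0.001,0,0,0,0]

```text
time_s: 3.55
eef_pos: [0.4492, -0.1478, 0.0502]
tool_rot: [-0.0, 0.994, 0.108, -0.0]
contact_force: [0.5, 0.6, -0.2]
finger_gap: 0.003
gripper_force: 0.0
```

step_arm:
  moves: [0,0,0.001,0,0,0,0,0,0,0.001,0,0,0,0]

```text
time_s: 3.8
eef_pos: [0.4492, -0.1477, 0.0492]
tool_rot: [-0.0, 0.994, 0.108, -0.0]
contact_force: [-0.3, 0.1, 0.4]
finger_gap: 0.003
gripper_force: 0.0
```

step_arm:
  moves: [0,0,0.001,0,0,0,0,0,0,0.001,0,0,0,0]

```text
time_s: 4.05
eef_pos: [0.4493, -0.1478, 0.0484]
tool_rot: [0.0, 0.994, 0.108, 0.0]
contact_force: [-0.1, 0.9, 1.9]
finger_gap: 0.002
gripper_force: 0.5
```

step_arm:
  moves: [0,0,0.001,0,0,0,0,0,0,0.001,0,0,0,0]

```text
time_s: 4.3
eef_pos: [0.4494, -0.1478, 0.0475]
tool_rot: [0.0, 0.994, 0.108, 0.0]
contact_force: [0.2, -0.8, 2.3]
finger_gap: -0.001
gripper_force: 1.3
```

step_arm:
  moves: [0,0,0.001,0,0,0,0,0,0,0.001,0,0,0,0]

```text
time_s: 4.55
eef_pos: [0.4494, -0.1478, 0.0465]
tool_rot: [0.0, 0.994, 0.108, 0.0]
contact_force: [-1.1, -0.0, 4.1]
finger_gap: -0.0
gripper_force: 2.2
```

step_arm:
  moves: [0,0,0.001,0,0,0,0,0,0,0.001,0,0,0,0,0,0,0.001,0,0,0,0]

```text
time_s: 4.92
eef_pos: [0.4495, -0.1478, 0.0457]
tool_rot: [0.0, 0.994, 0.108, 0.0]
contact_force: [-2.3, 1.7, 5.7]
finger_gap: -0.004
gripper_force: 3.0
```

step_arm:
  moves: [0,0,0.001,0,0,0,0,0,0,0.001,0,0,0,0,0,0,0.001,0,0,0,0]

```text
time_s: 5.3
eef_pos: [0.4495, -0.1479, 0.0448]
tool_rot: [0.0, 0.994, 0.108, 0.0]
contact_force: [-0.8, -0.4, 7.7]
finger_gap: -0.001
gripper_force: 3.8
```

Slope is about 1.9 N/mm, so this is the good unit. Holding the load.

step_arm:
  moves: [0,0,0.0001,0,0,0,0,0,0,0.0001,0,0,0,0,0,0,0.0001,0,0,0,0,0,0,0.0001,0,0,0,0]

```text
time_s: 5.8
eef_pos: [0.4495, -0.1478, 0.0448]
tool_rot: [0.0, 0.994, 0.108, 0.0]
contact_force: [-2.5, -0.1, 7.6]
finger_gap: 0.004
gripper_force: 3.8
```

step_arm:
  moves: [0,0,0,0,0,0,0,0,0,0,0,0,0,0,0,0,0,0,0,0,0,0,0,0,0,0,0,0]

```text
time_s: 6.3
eef_pos: [0.4495, -0.1478, 0.0448]
tool_rot: [0.0, 0.994, 0.108, 0.0]
contact_force: [-2.4, -0.1, 7.7]
finger_gap: -0.005
gripper_force: 3.8
```

step_arm:
  moves: [0,0,-0.01,0,0,0,0,0,0,-0.07,0,0,0,0.06,0,0,-0.07,0,0,0,0.06,0,0,-0.07,0,0,0,0.06,0,0,-0.07,0,0,0,0.06]

```text
time_s: 6.92
eef_pos: [0.4479, -0.1475, 0.1128]
tool_rot: [-0.001, 0.994, 0.108, -0.001]
contact_force: [-0.7, 0.1, -0.1]
finger_gap: 0.702
gripper_force: 0.0
```

```bash
python3 - <<'E'
from bench import r,read_camera
from h import *
s=r.get_state(); print(s["finger_gap"]); plan(r,.449,-.1475,.004,.216)
c=read_camera("side"); cv2.imwrite("pics/s4.png",cv2.resize(c["image"][100:250,290:450],None,fx=5,fy=4,interpolation=cv2.INTER_CUBIC))
E
```

```text
0.7016759307273631
pos [ 0.4479 -0.1475  0.1128] yaw 0.2158 shift [0.0014 0.0004 0.1088] turn [-0.0016  0.0027 -0.0002]
```

View pics/s4.png

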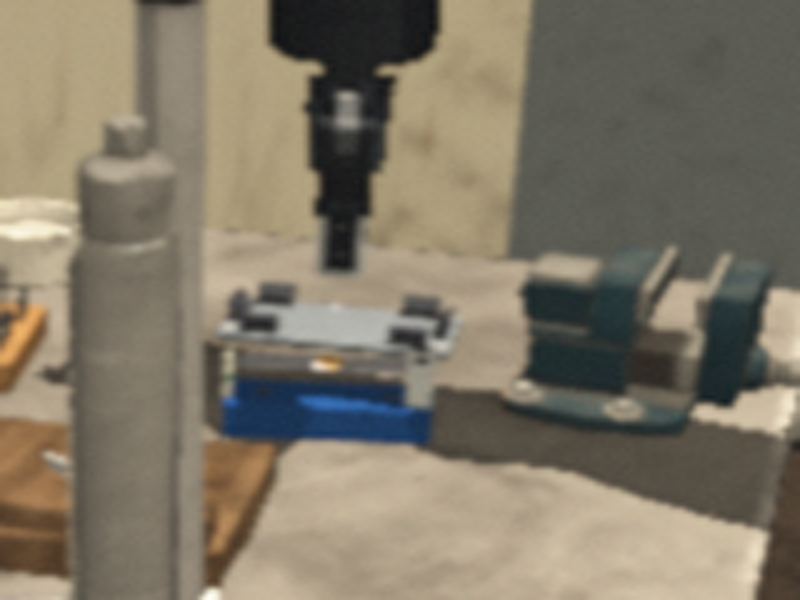

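The side view shows open fingers above unit 3 with the seat behind it and the way down clear.

step_arm:
  moves: [0,0,0.05,0,0,0,0.06,0,0,0.09,0,0,0,0.06,0,0,0.11,0,0,0,0.06,0,0,0.11,0,0,0,0.06,0,0,0.11,0,0,0,0.06]

```text
time_s: 7.6
eef_pos: [0.4497, -0.1478, 0.0045]
tool_rot: [0.0, 0.994, 0.108, 0.0]
contact_force: [-0.1, 0.2, 0.4]
finger_gap: 0.703
gripper_force: 0.0
```

step_arm:
  moves: [0,0,0,0,0,0,0.045,0,0,0,0,0,0,0.038,0,0,0,0,0,0,0.02,0,0,0,0,0,0,0.02,0,0,0,0,0,0,0.02,0,0,0,0,0,0,0.02]
  newtons: 50

```text
time_s: 8.35
eef_pos: [0.4501, -0.1482, 0.0052]
tool_rot: [0.001, 0.994, 0.108, 0.001]
contact_force: [-0.0, 0.3, 6.5]
finger_gap: 0.384
gripper_force: 51.6
```

step_arm:
  moves: [0,0,-0.02,0,0,0,0.02,0,0,-0.05,0,0,0,0.02,0,0,-0.08,0,0,0,0.02,0,0,-0.08,0,0,0,0.02,0,0,-0.08,0,0,0,0.02]

```text
time_s: 8.98
eef_pos: [0.4476, -0.1475, 0.0826]
tool_rot: [-0.001, 0.994, 0.108, -0.002]
contact_force: [0.0, 0.3, -4.7]
finger_gap: 0.39
gripper_force: 50.9
```

```bash
python3 - <<'E'
from bench import r,read_camera
from h import *
c=read_camera("top"); im=c["image"]; hsv=cv2.cvtColor(im,cv2.COLOR_BGR2HSV)
m=cv2.inRange(hsv,(0,0,60),(179,26,200)); w=np.zeros_like(m); w[180:260,385:445]=m[180:260,385:445]
w=cv2.morphologyEx(w,cv2.MORPH_CLOSE,np.ones((5,5))); w=cv2.morphologyEx(w,cv2.MORPH_OPEN,np.ones((3,3)))
k=max(cv2.findContours(w,0,2)[0],key=cv2.contourArea); b=cv2.boxPoints(cv2.minAreaRect(k)); P=np.array([ray(c,p,.006)[:2] for p in b]); print(P.round(4).tolist(),P.mean(0).round(4))
plan(r,.4753,-.2805,.06,.0487)
cv2.imwrite("pics/t5.png",cv2.resize(im[170:270,300:460],None,fx=5,fy=5,interpolation=cv2.INTER_CUBIC))
E
```

```text
[[0.5373, -0.2618], [0.538, -0.3143], [0.4149, -0.3107], [0.4142, -0.2592]] [ 0.4761 -0.2865]
pos [ 0.4473 -0.1474  0.0822] yaw 0.2159 shift [-0.0011  0.1361  0.022 ] turn [-0.0018  0.0039  0.1672]
```

View pics/t5.png

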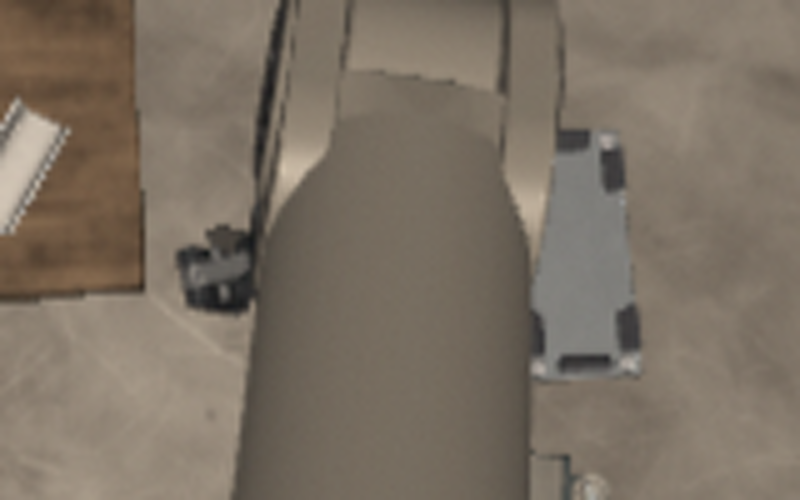

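The arm covers the seat's left edge, so I'll measure the seat from the first, unobstructed picture.

```bash
python3 - <<'E'
from bench import r,read_camera
from h import *
c=read_camera("top"); im=cv2.imread("pics/top0.png"); hsv=cv2.cvtColor(im,cv2.COLOR_BGR2HSV)
m=cv2.inRange(hsv,(0,0,40),(179,26,220)); w=np.zeros_like(m); w[180:260,385:445]=m[180:260,385:445]
w=cv2.morphologyEx(w,cv2.MORPH_CLOSE,np.ones((5,5))); w=cv2.morphologyEx(w,cv2.MORPH_OPEN,np.ones((5,5)))
k=max(cv2.findContours(w,0,2)[0],key=cv2.contourArea); b=cv2.boxPoints(cv2.minAreaRect(k)); P=np.array([ray(c,p,.008)[:2] for p in b])
d=[P[(i+1)%4]-P[i] for i in range(4)]; print(P.mean(0).round(4),[np.linalg.norm(v).round(4) for v in d],[np.arctan2(v[1],v[0]).round(3) for v in d],cv2.minAreaRect(k))
# mid-plate side edges between lugs: sub-pixel via rows
for v in range(212,228,3):
    x=np.arange(395,436); s=hsv[v,395:436,1].astype(float); g=np.where(s<28)[0]; 
    l=x[g[0]]-.5; h=x[g[-1]]+.5; print(v,l,h,ray(c,(l,v),.006)[:2].round(4),ray(c,(h,v),.006)[:2].round(4))
E
```

```text
[ 0.4756 -0.2801] [np.float64(0.0593), np.float64(0.1245), np.float64(0.0581), np.float64(0.1244)] [np.float64(-1.473), np.float64(-3.089), np.float64(1.668), np.float64(0.062)] ((414.0862121582031, 220.5345001220703), (49.74424743652344, 23.6679630279541), 85.2363510131836)
212 401.5 424.5 [ 0.4964 -0.2498] [ 0.4972 -0.3069]
215 401.5 425.5 [ 0.4889 -0.2496] [ 0.4897 -0.3092]
218 401.5 425.5 [ 0.4813 -0.2495] [ 0.4821 -0.309 ]
221 402.5 425.5 [ 0.4738 -0.2518] [ 0.4745 -0.3087]
224 402.5 425.5 [ 0.4663 -0.2517] [ 0.467  -0.3085]
227 402.5 426.5 [ 0.4587 -0.2515] [ 0.4595 -0.3108]
```

step_arm:
  moves: [-0.0024,0.05,-0.01,0,0,0.05,0.02,-0.0024,0.1,-0.01,0,0,0.1,0.02,-0.0024,0.1351,-0.01,0,0,0.161,0.02,-0.0024,0.1351,-0.01,0,0,0.161,0.02,-0.0024,0.1351,-0.01,0,0,0.161,0.02,-0.0024,0.1351,-0.01,0,0,0.161,0.02,-0.0024,0.1351,-0.01,0,0,0.161,0.02,-0.0024,0.1351,-0.01,0,0,0.161,0.02]

```text
time_s: 10.07
eef_pos: [0.4759, -0.2797, 0.0943]
tool_rot: [0.0, 1.0, 0.028, 0.0]
contact_force: [-0.5, -0.8, -4.1]
finger_gap: 0.389
gripper_force: 51.1
```

```bash
python3 - <<'E'
from bench import r,read_camera
from h import *
s=r.get_state(); plan(r,.4763,-.2803,.045,.055)
c=read_camera("side"); im=c["image"]; cv2.imwrite("pics/s6.png",cv2.resize(im[130:230,310:440],None,fx=6,fy=6,interpolation=cv2.INTER_CUBIC))
m=pads(c); ys,xs=np.where(m[140:230,320:420]>0); print(len(xs),xs.mean()+320 if len(xs) else 0,ys.mean()+140)
M=rot(s["tool_rot"]); print(proj(c,s["eef_pos"]-M[:,2]*.0435), "seat ctr",proj(c,[.4755,-.2803,.006]))
E
```

```text
pos [ 0.4759 -0.2797  0.0943] yaw 0.056 shift [0.0004 0.0006 0.0493] turn [ 0.0001 -0.      0.001 ]
192 336.2395833333333 219.07291666666669
[359.93966502 134.24028655] seat ctr [357.90390379 180.62125648]
```

View pics/s6.png

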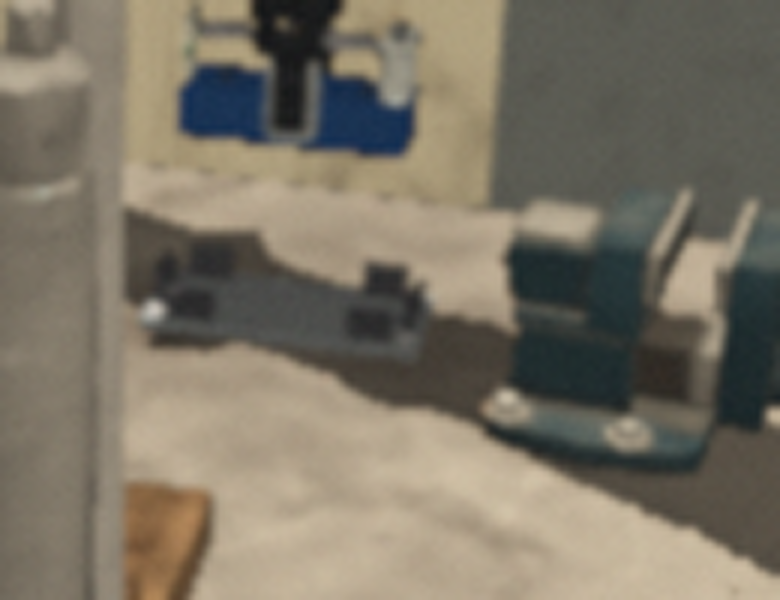

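Side view: unit held level over the seat; its block's lower front edge runs (182,135)–(413,155), and the seat's runs (142,340)–(420,360). I'll compare these with prediction.

```bash
python3 - <<'E'
from bench import r,read_camera
from h import *
c=read_camera("side"); s=r.get_state(); p=s["eef_pos"]
def pr(o,yaw,l,z):
    x=np.array([np.cos(yaw),np.sin(yaw)]); y=np.array([-x[1],x[0]])
    return ((np.array([proj(c,np.r_[o[:2]+x*l[0]*k+y*l[1],z]) for k in(1,-1)])-(310,130)+.5)*6-.5).round(1)
print("block",pr(p-[.0008,0,0],.056,(.05,.017),p[2]-.0045).tolist()); print("seat",pr(np.array([.4755,-.2803]),.056,(.062,.029),0).tolist(),pr(np.array([.4755,-.2803]),.056,(.062,.029),0.006).tolist())
im=c["image"]; m=cv2.inRange(cv2.cvtColor(im,cv2.COLOR_BGR2HSV),(100,120,40),(125,255,255))[135:165,335:390]
ys,xs=np.where(m>0); lo=[(x,ys[xs==x].max()) for x in np.unique(xs)]
print("blue cols",((xs.min()+335-310)*6,(xs.max()+336-310)*6),"edge L,R",[((a+25)*6+3,(b+6)*6) for a,b in(lo[1],lo[4],lo[-5],lo[-2])])
E
```

```text
block [[178.0, 134.7], [407.8, 159.5]]
seat [[139.6, 329.4], [417.2, 363.5]] [[139.9, 317.2], [418.1, 351.2]]
blue cols (np.int64(186), np.int64(408)) edge L,R [(np.int64(195), np.int64(132)), (np.int64(213), np.int64(132)), (np.int64(381), np.int64(150)), (np.int64(399), np.int64(150))]
```

step_arm:
  moves: [0.0008,0.0005,0.03,0,0,0,0.02,0.0008,0.0005,0.05,0,0,0,0.02,0.0008,0.0005,0.062,0,0,0,0.02,0.0008,0.0005,0.065,0,0,0,0.02,0.0008,0.0005,0.065,0,0,0,0.02,0.0008,0.0005,0.065,0,0,0,0.02]

```text
time_s: 10.92
eef_pos: [0.4775, -0.2811, 0.0301]
tool_rot: [0.001, 1.0, 0.027, 0.001]
contact_force: [0.4, -0.6, -4.1]
finger_gap: 0.387
gripper_force: 51.0
```

step_arm:
  moves: [0,0,0.003,0,0,0,0.02,0,0,0.006,0,0,0,0.02,0,0,0.006,0,0,0,0.02]

```text
time_s: 11.3
eef_pos: [0.4763, -0.2806, 0.0228]
tool_rot: [-0.0, 1.0, 0.027, -0.0]
contact_force: [-0.2, -0.0, -3.9]
finger_gap: 0.385
gripper_force: 51.1
```

step_arm:
  moves: [0,0,0.002,0,0,0,0.02,0,0,0.004,0,0,0,0.02,0,0,0.004,0,0,0,0.02]

```text
time_s: 11.68
eef_pos: [0.4765, -0.2806, 0.0189]
tool_rot: [-0.0, 1.0, 0.027, -0.0]
contact_force: [-0.2, -0.5, -4.6]
finger_gap: 0.382
gripper_force: 51.1
```

step_arm:
  moves: [0,0,0.002,0,0,0,0.02,0,0,0.004,0,0,0,0.02,0,0,0.004,0,0,0,0.02]

```text
time_s: 12.05
eef_pos: [0.4764, -0.2806, 0.0149]
tool_rot: [-0.0, 1.0, 0.027, -0.0]
contact_force: [-0.3, 1.1, -3.8]
finger_gap: 0.388
gripper_force: 51.1
```

step_arm:
  moves: [0,0,0.002,0,0,0,0.02,0,0,0.004,0,0,0,0.02,0,0,0.004,0,0,0,0.02]

```text
time_s: 12.42
eef_pos: [0.4767, -0.2808, 0.0112]
tool_rot: [0.0, 1.0, 0.027, 0.0]
contact_force: [0.2, -0.3, -1.9]
finger_gap: 0.387
gripper_force: 51.2
```

Floor reached. Release and rise.

step_arm:
  moves: [0,0,0.0003,0,0,0,0.02,0,0,0.0003,0,0,0,0.036,0,0,0.0,0,0,0,0.045,0,0,0,0,0,0,0.06,0,0,0,0,0,0,0.06,0,0,0,0,0,0,0.06]

```text
time_s: 13.18
eef_pos: [0.4767, -0.2807, 0.0112]
tool_rot: [0.0, 1.0, 0.027, 0.0]
contact_force: [0.0, -0.5, 0.3]
finger_gap: 0.705
gripper_force: 0.0
```

step_arm:
  moves: [0,0,-0.02,0,0,0,0.06,0,0,-0.07,0,0,0,0.06,0,0,-0.07,0,0,0,0.06,0,0,-0.07,0,0,0,0,0,0,-0.07,0,0,0,0,0,0,-0.07,0,0,0,0,0,0,-0.07,0,0,0,0,0,0,-0.07,0,0,0,0]

```text
time_s: 14.18
eef_pos: [0.4766, -0.2807, 0.0809]
tool_rot: [-0.0, 1.0, 0.027, -0.0]
contact_force: [0.6, 0.1, 0.0]
finger_gap: 0.002
gripper_force: 0.0
```

```bash
python3 - <<'E'
from bench import r,read_camera
from h import *
plan(r,.4755,-.2803,.06,.055)
c=read_camera("side"); im=c["image"]; cv2.imwrite("pics/s7.png",cv2.resize(im[130:230,310:440],None,fx=6,fy=6,interpolation=cv2.INTER_CUBIC))
E
```

```text
pos [ 0.4766 -0.2807  0.0809] yaw 0.0549 shift [-0.001  -0.0004  0.0209] turn [-0.0003  0.0004 -0.0001]
```

View pics/s7.png

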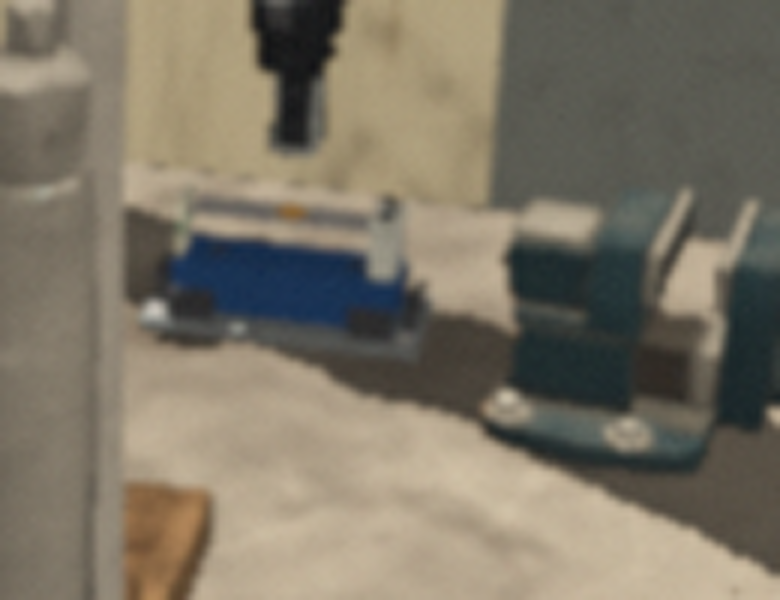

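The unit sits level and down between the lugs, its pad at (292,212) just under the fingertips. Now the proof press.

step_arm:
  moves: [-0.0008,0,0.015,0,0,0,0,-0.0008,0,0.024,0,0,0,0,-0.0008,0,0.024,0,0,0,0,-0.0008,0,0.024,0,0,0,0]

```text
time_s: 14.72
eef_pos: [0.4759, -0.2807, 0.0571]
tool_rot: [-0.0, 1.0, 0.027, -0.0]
contact_force: [-0.1, -0.0, 0.2]
finger_gap: 0.001
gripper_force: 0.0
```

step_arm:
  moves: [0,0,0.001,0,0,0,0,0,0,0.002,0,0,0,0,0,0,0.002,0,0,0,0]

```text
time_s: 15.1
eef_pos: [0.4758, -0.2808, 0.0552]
tool_rot: [0.0, 1.0, 0.027, 0.0]
contact_force: [-0.5, 0.1, -0.4]
finger_gap: -0.004
gripper_force: 0.0
```

step_arm:
  moves: [0,0,0.001,0,0,0,0,0,0,0.002,0,0,0,0,0,0,0.002,0,0,0,0]

```text
time_s: 15.48
eef_pos: [0.4761, -0.2808, 0.0535]
tool_rot: [0.0, 1.0, 0.027, 0.0]
contact_force: [0.0, 0.5, 2.0]
finger_gap: 0.0
gripper_force: 1.3
```

step_arm:
  moves: [0,0,0.001,0,0,0,0,0,0,0.002,0,0,0,0,0,0,0.002,0,0,0,0]

```text
time_s: 15.85
eef_pos: [0.4762, -0.2809, 0.0517]
tool_rot: [0.0, 1.0, 0.027, 0.0]
contact_force: [-1.8, 0.8, 5.0]
finger_gap: 0.0
gripper_force: 2.9
```

step_arm:
  moves: [0,0,0.001,0,0,0,0,0,0,0.0012,0,0,0,0,0,0,0.0012,0,0,0,0,0,0,0.0012,0,0,0,0]

```text
time_s: 16.35
eef_pos: [0.4762, -0.2809, 0.0509]
tool_rot: [0.0, 1.0, 0.027, 0.0]
contact_force: [-2.3, 0.6, 7.5]
finger_gap: 0.003
gripper_force: 3.8
```

step_arm:
  moves: [0,0,0.0002,0,0,0,0,0,0,0.0002,0,0,0,0,0,0,0.0002,0,0,0,0,0,0,0.0002,0,0,0,0,0,0,0.0002,0,0,0,0,0,0,0.0002,0,0,0,0,0,0,0.0002,0,0,0,0,0,0,0.0002,0,0,0,0]

```text
time_s: 17.35
eef_pos: [0.4762, -0.2809, 0.0508]
tool_rot: [0.0, 1.0, 0.027, 0.0]
contact_force: [-1.5, 0.6, 7.6]
finger_gap: -0.001
gripper_force: 3.9
```

step_arm:
  moves: [0,0,-0.01,0,0,0,0,0,0,-0.05,0,0,0,0,0,0,-0.15,0,0,0,0,0,0,-0.15,0,0,0,0,0,0,-0.15,0,0,0,0,0,0,-0.15,0,0,0,0]

```text
time_s: 18.1
eef_pos: [0.475, -0.2804, 0.1987]
tool_rot: [-0.0, 1.0, 0.027, -0.001]
contact_force: [0.5, -0.7, -1.2]
finger_gap: -0.003
gripper_force: 0.0
```

```bash
python3 - <<'E'
from bench import r,read_camera
from h import *
im=read_camera("side")["image"]; cv2.imwrite("pics/s8.png",im)
E
```

```text
(no output)
```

View pics/s8.png

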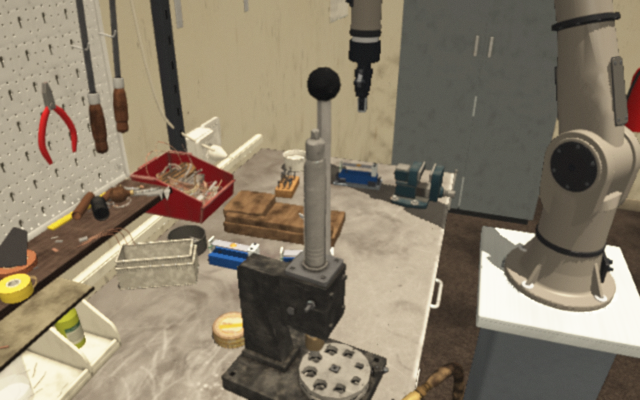

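The unit stands in the seat at (357,173), the other two are untouched at (233,255) and about (303,258), and the arm is clear.

```bash
python3 -c "
from bench import workorder
print(workorder.hand_in())"
```

```text
the job is handed in; nothing more can be done
None
```

Job handed in: the unit nearest the seat was the good one (about 4.2 mm down at 7.7 N). It was seated, proved again at about 7.6 N, released and left unloaded; the other two were never touched, and no verdict was shown at hand-in.

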